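Lapping stroke on a brass strip

TASK

On the goldsmith's bench, lift the lapping block (the flat iron block with the upright wooden rib) out of the wooden bin. Set it flat and lengthwise on the clamped brass strip, close up to the clamp bar, and make one slow unbroken stroke along the middle of the strip to its free end, pressing down steadily with about 10 N all the way so that the sprung bed stays about half way down, never on its stop. Then lift it off and set it down gently, rib up, in the middle of the round cork pad, leaving the other things in the bin and on the bench where they are.

Things in the scene. Friction and masses are not known exactly. Their poses are not given: they have to be found in the camera images.
- lap_block: The lapping block: a flat dark iron base 90 x 46 x 16 mm with an upright pale wooden rib on top, 70 mm long, 22 mm thick, rising from 16 to 52 mm above the underside, centred; mass about 0.3 kg. Starts in the bin, face down, anywhere in the row of three things there. Origin: centre of the flat underside; x along its length and the rib, y across the rib (the way to pinch it), z up.
- bin: Fixed low open wooden bin, 340 x 160 mm, 45 mm high, walls and floor 5 mm thick. It stands left or right on the bench. Origin: centre of the underside; x along its 340 mm length, z up. Three things stand in a row along x, about 105 mm apart, the long ones lying roughly across the bin.
- fixture: Fixed pale wooden base board 300 x 110 x 14 mm of the lapping stand, on the other side of the bench from the bin. Above it, on four short springs, floats the bed, a 280 x 100 mm board with the clamp bar and the brass strip. Origin: centre of the underside; x along it, from the clamp-bar end to the free end.
- strip (a point): Flat brass strip on the sprung bed, 260 x 70 x 6 mm; its upper face is 46 mm above the bench while the bed is up. This point: centre of its upper face; x along it from the clamped end (-130 mm) to the free end (+130 mm), z up. A dark steel clamp bar lies across it from x = -130 to -106 mm, 8 mm proud of it, with two screw heads 6 mm higher at y = +-41 mm.
- bed (a joint): How far the sprung bed (with strip and clamp bar) is pressed straight down, in m: 0 up, 0.014 on its stop. It takes 1 N plus 1.2 N per mm, so 10 N is 7.5 mm down.
- pad: Fixed round cork pad, 150 mm in diameter, 6 mm thick, on the bench between bin and board. Origin: centre of the underside.
- vee_block: Bystander in the bin: dark steel V-block 90 x 50 mm, 37 mm high, with a 22 mm wide groove along its top, 0.7 kg. Origin: centre of the underside; x along the groove.
- tin: Bystander in the bin: round closed aluminium tin, 67 mm in diameter, 34 mm high. Origin: centre of the underside.
- jar: Bystander on the far side of the bench: glass jar, 64 mm in diameter, 80 mm high. Origin: centre of the underside.
There are look-alikes about, which are no part of the job. Of the things shaped like the pad, the cork one is meant.

How it is judged:
By the outcome, as a careful person would: the job done as asked, in the order asked, and still so for the second after the job is handed in, with the robot touching nothing.
It also fails if it takes over 66 s, if anything falls off the work surface, if the arm or the gripper's body presses on something with over 40 N, if the wrist force passes 120 N, or if a joint passes its speed limit or range.

ROBOT

A 6-joint arm with a two-finger parallel gripper is mounted at the origin on the work surface. World frame = base frame: x ahead of the robot, y to its left, z up, the work surface at z = 0. Lengths are in mm, angles in degrees, forces in N, time in s.
With the tool pointing down it reaches from about 350 to 850 mm from the base axis. Payload 8.1 kg.
Tool frame: the origin (TCP) lies midway between the tips of the shut fingers; the grasp point (between the pads) lies 19 mm behind it; z points along the fingers, y is the line along which they close (so a half turn about z gives the same grasp; the last joint's range is limited). The gripper opens to 85 mm and grips with 20 to 120 N. Pads are 22 mm wide; open, the fingers measure 114 mm over their backs; the gripper's body (76 mm by 85 mm) begins 54 mm behind the grasp point. The pads swing forward as they close: fully open they stand 13 mm farther back than shut.
Start: joints at [-70.955, 7.471, 85.268, -0, 87.261, -4.893], TCP at [243.47, -548.386, 231.292] pointing down, gripper open.
Joint ranges: [-169.43, 169.43], [-51.17, 129.36], [1.28, 143.12], [-76.62, 256.62], [0, 156.53], [-152.29, 152.29]. Speed limits (degrees/s): [136.94, 136.94, 159.86, 180, 180, 180].

INTERFACE

Orientations are given as [roll, pitch, yaw] about the fixed x, y, z axes, in that order (R = Rz(yaw) Ry(pitch) Rx(roll)).
In Python, from bench import sensors, optics, r gives the robot as it stands.
- The arm moves only by the tool apply_moves, never from a script. Its argument "targets" is a list of rows, each a list of 7 numbers: the shift along the tool's x, y, z in mm, then the turn, a rotation vector about the tool's x, y, z in rad, then the closure, from 0 (fully open) to 1 (shut). In form: [[x, y, z, wx, wy, wz, claw], ...]. A call has 1 to 20 rows; each row shifts and turns the commanded pose from where the row before left it, along the tool's axes as they then stand; what a row does not reach is not made up. A row lasts 1/8 s, in which the tool goes at most 62.5 mm and 10.7 degrees, less where a joint would pass 70% of its speed; a pose out of reach is approached as far as the arm can. A call is refused whole if a number of a shift passes 62.5 or a number of a turn 0.188, either way. A call with a gripper value outside its range is refused whole. The fingers move at their own pace and stop on an object; "force" is the grip in N (left out, the last holds). Time passes only in rows, so rows that do not move let the fingers close. It gives the time, the measured TCP pose, the force, the opening and the grip force at its end, in the units of the state.
- sensors.sense(): the state, without advancing time (a new reading comes with each control period).
- optics.snapshot(name): name is "side" or "top" or "wrist"; returns the picture (384x512x3 uint8, red, green, blue); there is no depth.
- optics.get_calibration(name): a dict with "camera_matrix" (3x3 intrinsics, pixels), "pose" (4x4, takes a point from camera to world coordinates). Camera axes: x right, y down, z forward; pixel columns grow to the right and rows downward; lengths in mm; the calibration is good to about 2 mm. The wrist camera is an equidistant fisheye: a pixel r from the principal point sees the ray r / f radians off the axis. A picture is of the moment at which its call begins: read the wrist's pose just before it. get_calibration takes no time and is no camera call; for the wrist camera it gives the pose at the moment of the call.
- r.hand_in(): hands the job in; it is judged then, once.
The state is a dict: "time": time; "joint_pos": joint angles; "qd": joint speeds; "joint_efforts": joint torques, N m; "tool_pos": TCP position; "tcp_rot": TCP orientation; "ft_force": force on the tool from outside, world axes, zero at the start; "wrist_torque": the same for the moment, N m; "finger_gap": finger opening in mm; "grip_force": force on a finger pad.
Only numpy, scipy, OpenCV 4.12 (cv2) and the standard library are available. Lean on these libraries where they do the work, as an engineer would, in place of code of your own. Each camera call takes 0.05 s, during which the arm holds its last target. There are 200 camera calls.

## Working session

There is one attempt and no reset: what is moved stays moved. The work goes in short steps, Python scripts to look and compute and a tool call to move; the robot and the scene stay as the last step left them, time stands still between calls to the robot, and variables do not carry over. Pictures are saved under pics/ and viewed, at most 10 in all, crops included, and the job is handed in when it is done.

Besides the shell and the picture viewer there is one more tool, called after "Call:" in YAML: its name, and indented under it one key for each argument. apply_moves: Moves the arm, as the interface text tells. Its arguments: {"type":"object","properties":{"targets":{"type":"array"},"force":{"type":"number"}},"required":["targets"]}

```bash
mkdir -p pics; ls; python3 - <<'E'
from bench import sensors, optics, r
import cv2,numpy as np
np.set_printoptions(suppress=True,precision=2)
for n in ['top','side']:
    cv2.imwrite(f'pics/{n}0.png',optics.snapshot(n)[:,:,::-1])
    c=optics.get_calibration(n);print(n,np.array(c['camera_matrix']),np.array(c['pose']))
print(sensors.sense())
E
```

```text
pics
top [[364.33   0.   259.31]
 [  0.   364.33 180.37]
 [  0.     0.     1.  ]] [[   0.     -1.      0.08  482.33]
 [  -1.     -0.     -0.    -15.73]
 [   0.     -0.08   -1.   1416.84]
 [   0.      0.      0.      1.  ]]
side [[389.77   0.   253.8 ]
 [  0.   389.77 197.91]
 [  0.     0.     1.  ]] [[  -0.76   -0.33    0.56 -164.65]
 [  -0.65    0.38   -0.66  825.81]
 [   0.     -0.86   -0.5   712.62]
 [   0.      0.      0.      1.  ]]
{'time': 0.1, 'joint_pos': array([-70.95,   7.51,  85.32,  -0.  ,  87.26,  -4.89]), 'qd': array([ 0.03, -0.07, -0.1 ,  0.06,  0.01, -0.13]), 'joint_efforts': array([  0.  , -57.1 , -50.19,  -0.  ,   0.01,  -0.  ]), 'tool_pos': array([ 243.33, -547.92,  230.35]), 'tcp_rot': array([-179.91,   -0.01,   23.94]), 'ft_force': array([ 0.01, -0.  , -0.05]), 'wrist_torque': array([-0.05,  0.02,  0.  ]), 'grip_force': 0.0, 'finger_gap': 85.63803969981684}
```

View pics/top0.png

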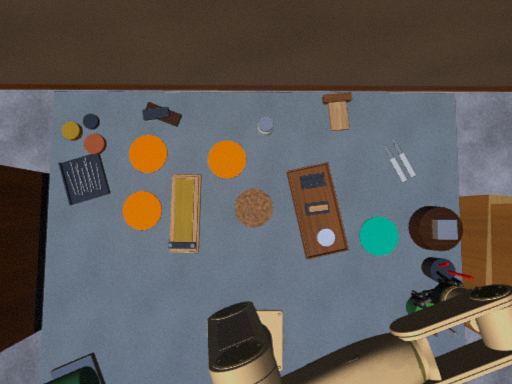

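View pics/side0.png

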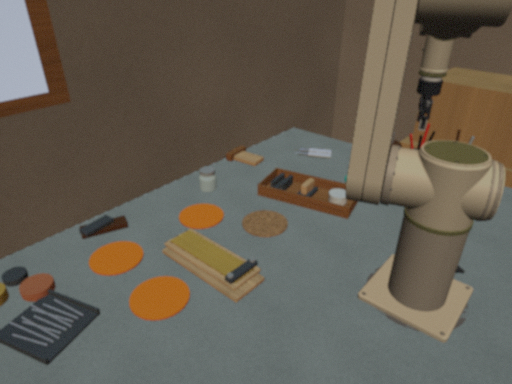

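The top view shows the bin at (317,210), with the V-block at (313,181), the lap block with its pale rib at (317,208) and the tin at (326,237). The cork pad is at (254,208). The strip is at (185,212), with the clamp at its near end, row 245. The side view agrees.

```bash
cat > h.py <<'E'
from bench import sensors, optics, r
import cv2,numpy as np
from scipy.spatial.transform import Rotation as R
np.set_printoptions(suppress=True,precision=2)
def rays(c,uv,fish=False):
    K=np.array(c['camera_matrix']);P=np.array(c['pose'])
    uv=np.atleast_2d(uv).astype(float)
    d=(uv-K[:2,2])/[K[0,0],K[1,1]]
    if fish:
        t=np.linalg.norm(d,axis=1,keepdims=True)
        d=np.hstack([d*np.sinc(t/np.pi),np.cos(t)])
    else: d=np.hstack([d,np.ones((len(d),1))])
    return P[:3,3],d@P[:3,:3].T
def plane(c,uv,z,fish=False):
    o,d=rays(c,uv,fish); return (o+d*((z-o[2])/d[:,2])[:,None])[:,:2]
def rect(xy):
    (c,s,a)=cv2.minAreaRect(np.float32(xy)); 
    if s[0]<s[1]: s=s[::-1]; a+=90
    return np.array(c),np.array(s),(a+90)%180-90
def blobs(mask,lo):
    cs,_=cv2.findContours(mask.astype(np.uint8),cv2.RETR_EXTERNAL,cv2.CHAIN_APPROX_NONE)
    return [k[:,0,:] for k in cs if cv2.contourArea(k)>lo]
E
python3 - <<'E'
from h import *
im=cv2.cvtColor(cv2.imread('pics/top0.png'),cv2.COLOR_BGR2HSV); c=optics.get_calibration('top')
for n,p in dict(strip=(185,210),stripwood=(171,200),cork=(246,200),rib=(317,208),bin=(340,220),binfl=(318,222)).items(): print(n,im[p[1],p[0]])
H,S,V=[im[...,i].astype(int) for i in range(3)]
def sel(mask,box,z,lo=10):
    m=np.zeros(mask.shape,bool); x0,y0,x1,y1=box; m[y0:y1,x0:x1]=mask[y0:y1,x0:x1]
    for b in blobs(m,lo): print(box,z,cv2.boundingRect(b),rect(plane(c,b+0.0,z)))
sel((S>80)&(H<35),(160,165,210,262),40,100)
sel((S>150)&(H<35),(160,165,210,262),46,100)
sel((H<25)&(S>60),(225,180,280,235),6,100)
sel((H<25)&(S>60),(280,155,355,265),45,100)
sel((H<25)&(V>130),(295,190,340,225),57,5)
t=cv2.imread('pics/top0.png')[155:262,160:355]
cv2.imwrite('pics/topc.png',cv2.resize(t,None,fx=4,fy=4,interpolation=cv2.INTER_CUBIC))
E
```

```text
strip [ 21 181 158]
stripwood [ 15  62 153]
cork [ 13 128 120]
rib [ 16 102 168]
bin [ 11 178  89]
binfl [ 11 159 109]
(160, 165, 210, 262) 40 (170, 174, 31, 79) (array([474.47, 258.19]), array([292.5 , 108.99]), -0.9511566162109375)
(160, 165, 210, 262) 46 (174, 179, 20, 63) (array([485.06, 262.27]), array([232.4 ,  69.55]), -0.559722900390625)
(225, 180, 280, 235) 6 (234, 189, 39, 38) (array([495.04,   2.4 ]), array([144.71, 144.47]), 45.1365852355957)
(280, 155, 355, 265) 45 (287, 162, 61, 97) (array([ 485.94, -238.15]), array([339.14, 163.38]), 12.696295738220215)
(295, 190, 340, 225) 57 (309, 205, 19, 7) (array([ 494.28, -240.48]), array([68.98, 19.25]), -83.51282215118408)
```

View pics/topc.png

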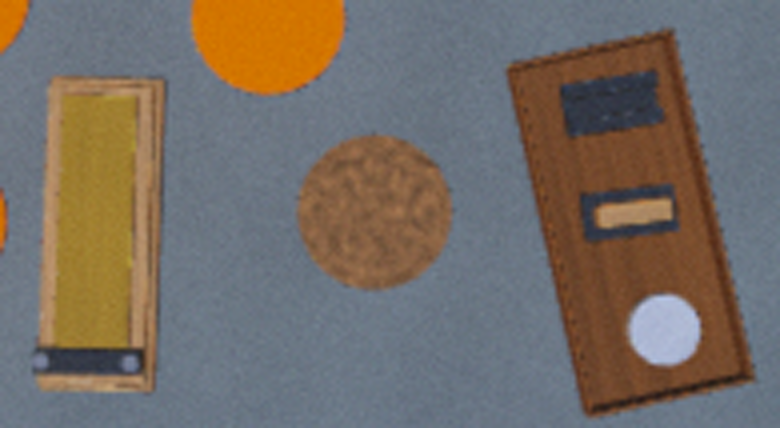

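The crop shows the same layout more clearly: the lap block is the middle item in the bin, and the clamp is at the strip's near (robot) end. I'll move over the bin and look with the wrist camera.

Call:
apply_moves:
  targets:
    - [35,-18,0,0,0,0,0]
    - [44,-24,0,0,0,0,0]
    - [44,-24,0,0,0,0,0]
    - [44,-24,0,0,0,0,0]
    - [44,-24,0,0,0,0,0]
    - [44,-24,0,0,0,0,0]
    - [44,-24,0,0,0,0,0]
    - [43,-23,0,0,0,0,0]
    - [0,0,0,0,0,-0.181,0]
    - [0,0,0,0,0,-0.181,0]
    - [0,0,0,0,0,-0.181,0]
    - [0,0,0,0,0,-0.181,0]
    - [0,0,0,0,0,-0.181,0]
    - [0,0,0,0,0,-0.181,0]
    - [0,0,0,0,0,-0.181,0]
    - [0,0,0,0,0,0,0]
  force: 60

```text
time: 2.1
tool_pos: [480.7, -240.4, 230.8]
tcp_rot: [-180.0, -0.0, 96.5]
ft_force: [0.4, 0.2, 0.4]
finger_gap: 85.4
grip_force: 0.0
```

```bash
python3 - <<'E'
from h import *
c=optics.get_calibration('wrist');cv2.imwrite('pics/w1.png',optics.snapshot('wrist')[:,:,::-1])
import pickle;pickle.dump(c,open('w1.pkl','wb'))
s=sensors.sense();print(s['time'],s['tool_pos'],s['tcp_rot'],s['ft_force'],np.array(c['camera_matrix']),np.array(c['pose']))
E
```

```text
2.15 [ 480.82 -240.4   230.89] [-179.97   -0.03   96.3 ] [ 0.26 -1.08  0.13] [[297.32   0.   255.88]
 [  0.   297.32 188.34]
 [  0.     0.     1.  ]] [[   0.99    0.11    0.03  474.3 ]
 [   0.11   -0.96   -0.26 -174.46]
 [   0.      0.27   -0.96  374.12]
 [   0.      0.      0.      1.  ]]
```

View pics/w1.png

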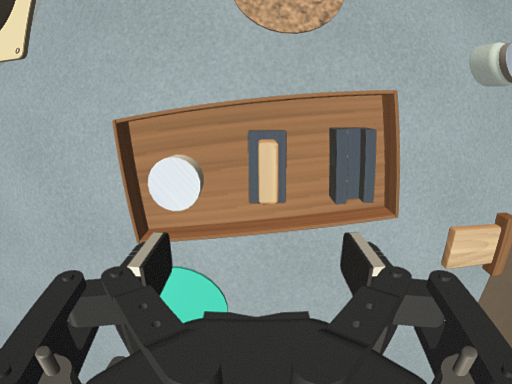

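The wrist view shows the tin at (175,183), the lap block at (268,167) with its rib at (268,171), and the V-block at (352,165).

```bash
python3 - <<'E'
from h import *
import pickle;c=pickle.load(open('w1.pkl','rb'))
b=cv2.imread('pics/w1.png');im=cv2.cvtColor(b,cv2.COLOR_BGR2HSV)
H,S,V=[im[...,i].astype(int) for i in range(3)]
print(im[170,268],im[170,300],im[170,254],im[142,268],im[200,268])
def sel(mask,box,z,lo=30):
    m=np.zeros(mask.shape,bool); x0,y0,x1,y1=box; m[y0:y1,x0:x1]=mask[y0:y1,x0:x1]
    for k in blobs(m,lo): print(z,cv2.boundingRect(k),rect(plane(c,k+0.0,z,True)))
box=(240,120,295,212)
sel((V>170)&(H<30),box,57); 
sel(((H>90)&(V<110))|((V>170)&(H<30)),box,21)
sel((H>90)&(V<110),(320,120,385,210),42)
sel((S<60)&(V>130),(140,150,210,215),39)
E
```

```text
[ 18  82 219] [ 14 131 164] [106  43 100] [ 16 110 217] [ 19  86 219]
57 (240, 140, 38, 71) (array([ 493.87, -248.86]), array([85.89, 37.13]), 80.74369049072266)
21 (240, 131, 46, 80) (array([ 491.37, -248.96]), array([99.99, 54.95]), -84.66929340362549)
42 (363, 129, 13, 73) (array([ 616.79, -222.28]), array([88.55, 13.39]), -80.78795433044434)
42 (336, 128, 25, 76) (array([ 589.44, -226.19]), array([90.03, 30.3 ]), -79.64320278167725)
39 (148, 155, 52, 56) (array([ 385.42, -270.88]), array([68.18, 64.95]), -84.636559009552)
```

```bash
python3 - <<'E'
from h import *
import pickle;c=pickle.load(open('w1.pkl','rb'))
b=cv2.imread('pics/w1.png');im=cv2.cvtColor(b,cv2.COLOR_BGR2HSV)
H,S,V=[im[...,i].astype(int) for i in range(3)]
m=np.zeros(H.shape,bool);k=((H>90)&(V<120));m[125:210,244:292]=k[125:210,244:292]
p=np.argwhere(m)[:,::-1]; hull=cv2.convexHull(p.astype(np.float32))[:,0]
print('iron',rect(plane(c,hull,21,True)))
m[:]=0;k=(V>185)&(H<30)&(S<100);m[125:210,252:285]=k[125:210,252:285]
for q in blobs(m,30): print('rib',cv2.boundingRect(q),rect(plane(c,q+0.,57,True)))
for row in (150,170,190): print(row,plane(c,[np.flatnonzero(m[row]).min()-.5,row],57,True),plane(c,[np.flatnonzero(m[row]).max()+.5,row],57,True))
E
```

```text
iron (array([ 495.87, -243.1 ]), array([88.14, 44.13]), -83.2454743385315)
rib (259, 143, 17, 60) (array([ 494.55, -242.57]), array([66.21, 17.95]), -83.28368806838989)
150 [[ 483.28 -218.19]] [[ 500.38 -216.19]]
170 [[ 485.81 -240.04]] [[ 503.16 -238.04]]
190 [[ 488.43 -262.51]] [[ 506.08 -260.51]]
```

Call:
apply_moves:
  targets:
    - [-3,14,20,0,0,-0.004,0]
    - [0,0,40,0,0,0,0]
    - [0,0,40,0,0,0,0]
    - [0,0,40,0,0,0,0]
    - [0,0,30,0,0,0,0]
    - [0,0,20,0,0,0,0]
    - [0,0,10,0,0,0,0]
    - [0,0,5,0,0,0,0]
    - [0,0,0,0,0,0,0]

```text
time: 3.28
tool_pos: [495.6, -242.1, 26.7]
tcp_rot: [180.0, 0.0, 96.7]
ft_force: [-0.3, 0.1, 0.3]
finger_gap: 85.4
grip_force: 0.0
```

Call:
apply_moves:
  targets:
    - [0,0,0,0,0,0,0.6]
    - [0,0,0,0,0,0,0.8]
    - [0,0,0,0,0,0,1]
    - [0,0,0,0,0,0,1]
    - [0,0,0,0,0,0,1]
    - [0,0,0,0,0,0,1]
    - [0,0,0,0,0,0,1]
    - [0,0,0,0,0,0,1]
  force: 60

```text
time: 4.28
tool_pos: [495.6, -242.1, 26.7]
tcp_rot: [180.0, 0.0, 96.8]
ft_force: [0.4, 0.4, 4.9]
finger_gap: 21.3
grip_force: 60.6
```

```bash
python3 - <<'E'
from h import *
print(sensors.sense())
E
```

```text
{'time': 4.275, 'joint_pos': array([-31.36,  11.35, 103.5 ,   0.  ,  65.11, -38.13]), 'qd': array([-0.1 , -0.06, -0.12,  0.11,  0.04, -0.1 ]), 'joint_efforts': array([ -0.02, -50.95, -41.13,  -0.01,  -0.17,  -0.01]), 'tool_pos': array([ 495.57, -242.09,   26.7 ]), 'tcp_rot': array([179.97,   0.02,  96.76]), 'ft_force': array([0.43, 0.36, 4.91]), 'wrist_torque': array([ 0.05,  0.09, -0.04]), 'grip_force': 60.63608407974243, 'finger_gap': 21.302274608273382}
```

Call:
apply_moves:
  targets:
    - [0,0,-4,0,0,0,1]
    - [0,0,-12,0,0,0,1]
    - [0,0,-30,0,0,0,1]
    - [0,0,-40,0,0,0,1]
    - [0,0,-40,0,0,0,1]
    - [0,0,-40,0,0,0,1]
    - [0,0,-30,0,0,0,1]
    - [30,4,-8,0,0,0,1]
    - [40,5,0,0,0,0,1]
    - [40,5,0,0,0,0,1]
    - [20,2,0,0,0,0,1]
    - [0,0,0,0,0,0,1]

```text
time: 5.78
tool_pos: [495.7, -109.9, 230.6]
tcp_rot: [180.0, 0.0, 96.9]
ft_force: [0.7, 0.1, -3.1]
finger_gap: 21.3
grip_force: 59.7
```

```bash
python3 - <<'E'
from h import *
import pickle
c=optics.get_calibration('wrist');cv2.imwrite('pics/w2.png',optics.snapshot('wrist')[:,:,::-1]);pickle.dump(c,open('w2.pkl','wb'))
s=sensors.sense();print(s['time'],s['tool_pos'],s['tcp_rot'],s['ft_force'],s['wrist_torque'],s['finger_gap'])
E
```

```text
5.825 [ 495.78 -110.89  230.5 ] [180.     0.03  96.83] [-0.3  -0.23 -3.69] [-0.03 -0.04 -0.04] 20.99985437971844
```

Call:
apply_moves:
  targets:
    - [20,1,0,0,0,0,1]
    - [35,2,0,0,0,0,1]
    - [42,3,0,0,0,0,1]
    - [42,3,0,0,0,0,1]
    - [42,3,0,0,0,0,1]
    - [42,2,0,0,0,0,1]
    - [25,1,0,0,0,0,1]
    - [10,0,0,0,0,0,1]
    - [0,0,0,0,0,0,1]
    - [0,0,0,0,0,0,1]

```text
time: 7.08
tool_pos: [480.5, 146.0, 230.2]
tcp_rot: [-180.0, 0.0, 96.7]
ft_force: [-0.2, -0.2, -3.2]
finger_gap: 21.2
grip_force: 59.7
```

```bash
python3 - <<'E'
from h import *
import pickle
c=optics.get_calibration('wrist');cv2.imwrite('pics/w3.png',optics.snapshot('wrist')[:,:,::-1]);pickle.dump(c,open('w3.pkl','wb'))
s=sensors.sense();print(s['time'],s['tool_pos'],s['tcp_rot'],s['ft_force'],s['wrist_torque'],s['finger_gap'])
a=cv2.imread('pics/w2.png');b=cv2.imread('pics/w3.png')
cv2.imwrite('pics/w23.png',np.hstack([a[:,60:450],b[:,60:450]]))
E
```

```text
7.125 [480.53 146.03 230.27] [-180.      0.02   96.69] [ 0.26  0.09 -3.48] [-0.04  0.   -0.04] 21.220973829614046
```

View pics/w23.png

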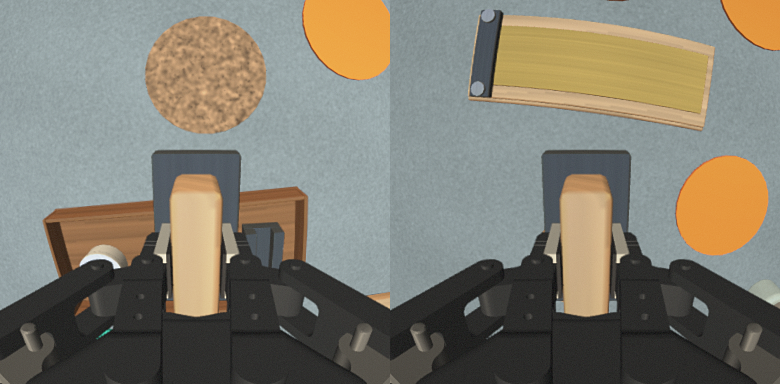

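The held block's iron spans columns 212–301 with its front edge at row 151 (full image). The cork pad is at about (266,75). The strip runs from (555,52) to (705,85) in the right half of the composite, with the clamp at its left end.

```bash
python3 - <<'E'
from h import *
import pickle
def load(n):
    im=cv2.cvtColor(cv2.imread(f'pics/{n}.png'),cv2.COLOR_BGR2HSV);return pickle.load(open(n+'.pkl','rb')),*[im[...,i].astype(int) for i in range(3)]
c,H,S,V=load('w2')
m=((H<22)&(S>60));m[140:]=0;m[:,:200]=0;m[:,340:]=0
q=max(blobs(m,500),key=len); xy=plane(c,q+0.,6,True); print('pad',cv2.minEnclosingCircle(np.float32(xy)),cv2.fitEllipse(np.float32(xy)))
# block in hand
for n,T in (('w2',(495.7,-110.4,230.5)),('w3',(480.5,146,230.2))):
    c,H,S,V=load(n)
    m=(V<130)&(H>90);m[:145]=0;m[225:]=0;m[:,:205]=0;m[:,310:]=0
    print(n,[ (np.flatnonzero(m[r_]).min(),np.flatnonzero(m[r_]).max()) for r_ in (155,165,175,195,215)],np.argmax(m[:,215:295],axis=0)[::10])
    pts=[]
    for r_ in (160,180,195): 
        f=np.flatnonzero(m[r_]); pts+= [[f.min()-.5,r_],[f.max()+.5,r_]]
    top=np.median(np.argmax(m[:,220:290],axis=0)); pts+=[[225,top-.5],[285,top-.5]]
    w=plane(c,pts,T[2]-5.7,True)-T[:2]; a=np.radians(96.75); tx=w@[np.cos(a),np.sin(a)]; ty=w@[np.sin(a),-np.cos(a)]
    print(np.c_[tx,ty])
c,H,S,V=load('w3')
m=(H>18)&(H<32)&(S>90); m[140:]=0; m[:,:160]=0;m[:,390:]=0
print('hsv',[(H[p],S[p],V[p]) for p in ((60,270),(22,250),(95,250),(75,230))])
q=max(blobs(m,500),key=len); xy=plane(c,q+0.,46,True); print('strip',cv2.boundingRect(q),rect(xy))
cen,sz,a=rect(xy); u=np.array([np.cos(np.radians(a)),np.sin(np.radians(a))]);n=np.array([-u[1],u[0]])
d=xy-cen; X=d@u;Y=d@n
for s in(1,-1):
    k=(np.abs(X)<105)&(s*Y>28); f=np.polyfit(X[k],Y[k],1); print('edge',s,f)
for s in(1,-1):
    k=(np.abs(Y)<28)&(s*X>100); f=np.polyfit(Y[k],X[k],1); print('end',s,f, np.std(X[k]-np.polyval(f,Y[k])))
E
```

```text
pad ((495.3899841308594, 0.8285858035087585), 74.605224609375) ((495.5265197753906, 0.8863306045532227), (147.16127014160156, 147.55165100097656), 97.80701446533203)
w2 [(np.int64(212), np.int64(298)), (np.int64(213), np.int64(298)), (np.int64(213), np.int64(300)), (np.int64(214), np.int64(298)), (np.int64(215), np.int64(297))] [154 154 154 154 154 154 154 154]
[[ 40.72 -21.11]
 [ 40.82  23.39]
 [ 30.18 -21.44]
 [ 30.28  23.24]
 [ 22.05 -21.2 ]
 [ 22.14  23.57]
 [ 44.04 -14.61]
 [ 44.1   15.84]]
w3 [(np.int64(212), np.int64(298)), (np.int64(213), np.int64(298)), (np.int64(213), np.int64(298)), (np.int64(213), np.int64(297)), (np.int64(215), np.int64(297))] [154 154 154 154 154 154 154 154]
[[ 40.38 -21.07]
 [ 40.35  23.43]
 [ 29.84 -21.43]
 [ 29.8   24.3 ]
 [ 21.71 -21.75]
 [ 21.67  23.02]
 [ 43.68 -14.56]
 [ 43.65  15.89]]
hsv [(np.int64(22), np.int64(129), np.int64(195)), (np.int64(17), np.int64(88), np.int64(205)), (np.int64(17), np.int64(83), np.int64(194)), (np.int64(22), np.int64(130), np.int64(188))]
strip (163, 25, 215, 89) (array([485.65, 262.97]), array([238.48,  70.38]), -0.9892196655273438)
edge 1 [ 0.   34.34]
edge -1 [  0.   -34.42]
end 1 [  0.  118.2] 0.419206873177611
end -1 [   0.   -118.29] 0.4096736957246421
```

Call:
apply_moves:
  targets:
    - [15,-6,0,0,0,-0.05,1]
    - [31,-11,0,0,0,0.05,1]
    - [31,-13,0,0,0,0,1]
    - [31,-13,0,0,0,0,1]
    - [17,-7,0,0,0,0,1]
    - [0,0,0,0,0,-0.1795,1]
    - [0,0,0,0,0,-0.1795,1]
    - [0,0,0,0,0,-0.1795,1]
    - [0,0,0,0,0,-0.1795,1]
    - [0,0,0,0,0,-0.1795,1]
    - [0,0,0,0,0,-0.1795,1]
    - [0,0,0,0,0,-0.1795,1]
    - [0,0,0,0,0,-0.1795,1]
    - [0,0,20,0,0,0,1]
    - [0,0,40,0,0,0,1]
    - [0,0,40,0,0,0,1]
    - [0,0,30,0,0,0,1]
    - [0,0,15,0,0,0,1]
    - [0,0,7,0,0,0,1]
    - [0,0,0,0,0,0,1]

```text
time: 9.62
tool_pos: [414.9, 264.8, 78.9]
tcp_rot: [180.0, 0.0, 179.1]
ft_force: [0.2, -0.6, -2.4]
finger_gap: 21.4
grip_force: 59.6
```

```bash
python3 - <<'E'
from h import *
import pickle
c=optics.get_calibration('wrist');cv2.imwrite('pics/w4.png',optics.snapshot('wrist')[:,:,::-1]);pickle.dump(c,open('w4.pkl','wb'))
s=sensors.sense();print(s['time'],s['tool_pos'],s['tcp_rot'],s['ft_force'],s['wrist_torque'],s['finger_gap'])
E
```

```text
9.675 [415.25 264.92  79.41] [179.95   0.08 179.04] [-0.36  0.65 -3.14] [-0.    0.05  0.02] 21.287495439425864
```

View pics/w4.png

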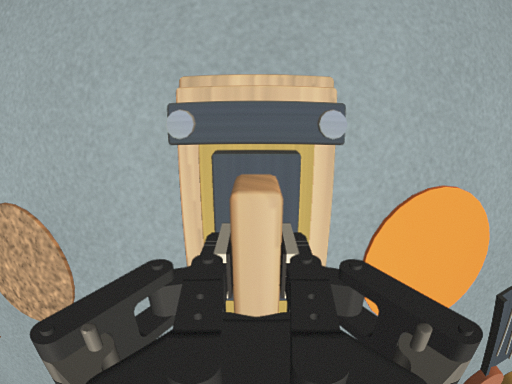

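The wrist view shows the clamp bar's near edge at row 144 and the block's front edge at row 151. The block is centred between brass margins at columns 200 and 314.

```bash
python3 - <<'E'
from h import *
import pickle
im=cv2.cvtColor(cv2.imread('pics/w4.png'),cv2.COLOR_BGR2HSV);c=pickle.load(open('w4.pkl','rb'))
H,S,V=[im[...,i].astype(int) for i in range(3)]
T=np.array([415.1,264.85]);a=np.radians(179.05)
def tool(uv,z):
    w=plane(c,uv,z,True)-T; return np.c_[w@[np.cos(a),np.sin(a)],w@[np.sin(a),-np.cos(a)]]
for u in (220,240,260,280,295): print(u,[tuple(map(int,im[r_,u])) for r_ in range(138,158,1)][::1] if u==240 else '')
br=(H>18)&(H<32)&(S>90)
for r_ in (150,165,180):
    f=np.flatnonzero(br[r_,190:325])+190; m=np.flatnonzero((V<130)&(H>90)&(np.arange(512)>205)&(np.arange(512)<308)&(np.arange(384)[:,None]==r_))%512 if r_>152 else None
    print('strip',f.min(),f.max(),tool([[f.min()-.5,r_],[f.max()+.5,r_]],46).round(1).tolist())
    if r_>152: print('block',m.min(),m.max(),tool([[m.min()-.5,r_],[m.max()+.5,r_]],73.4).round(1).tolist())
for r_ in (143,144,145,146,147): print('bar row',r_,tool([[225,r_],[285,r_]],54)[:,0],tool([[225,r_]],46)[:,0])
for r_ in (150,151,152): print('block row',r_,tool([[240,r_]],73.4)[:,0],tool([[240,r_]],57.4)[:,0])
E
```

```text
220 
240 [(103, 45, 91), (105, 44, 93), (97, 47, 93), (102, 29, 89), (98, 29, 70), (21, 59, 74), (22, 135, 192), (22, 131, 208), (22, 133, 202), (22, 132, 205), (23, 134, 207), (22, 127, 177), (21, 77, 86), (0, 13, 57), (23, 17, 60), (10, 12, 65), (101, 31, 91), (97, 36, 92), (103, 43, 94), (102, 49, 94)]
260 
280 
295 
strip 199 313 [[41.6, -35.4], [41.6, 34.0]]
strip 200 313 [[32.4, -35.1], [32.4, 34.4]]
block 213 299 [[37.6, -23.0], [37.6, 21.6]]
strip 200 312 [[22.9, -35.6], [23.0, 34.2]]
block 213 299 [[29.7, -23.3], [29.7, 21.9]]
bar row 143 [46.58 46.58] [45.64]
bar row 144 [46.01 46.01] [45.04]
bar row 145 [45.43 45.43] [44.44]
bar row 146 [44.85 44.85] [43.83]
bar row 147 [44.28 44.28] [43.23]
block row 150 [45.24] [42.97]
block row 151 [44.73] [42.4]
block row 152 [44.21] [41.84]
```

Call:
apply_moves:
  targets:
    - [-1.5,0,4,0,0,0,1]
    - [0,0,4,0,0,0,1]
    - [0,0,2,0,0,0,1]
    - [0,0,1,0,0,0,1]
    - [0,0,1,0,0,0,1]
    - [0,0,1,0,0,0,1]
    - [0,0,1,0,0,0,1]
    - [0,0,0,0,0,0,1]

```text
time: 10.68
tool_pos: [416.0, 264.5, 64.4]
tcp_rot: [180.0, 0.0, 179.0]
ft_force: [-1.5, -1.9, 1.0]
finger_gap: 21.0
grip_force: 60.3
```

```bash
cat > s.py <<'E'
from h import *
s=sensors.sense();print(s['time'],s['tool_pos'],s['tcp_rot'],s['ft_force'],s['wrist_torque'],s['finger_gap'])
E
python3 s.py
```

```text
10.675 [416.05 264.51  64.44] [180.     0.   179.04] [-1.53 -1.86  1.04] [-0.24  0.35  0.05] 21.01494195598339
```

Call:
apply_moves:
  targets:
    - [0,0,1,0,0,0,1]
    - [0,0,1,0,0,0,1]
    - [0,0,1,0,0,0,1]
    - [0,0,1,0,0,0,1]
    - [0,0,0.5,0,0,0,1]
    - [0,0,0,0,0,0,1]

```text
time: 11.42
tool_pos: [416.1, 264.5, 60.1]
tcp_rot: [180.0, 0.0, 179.0]
ft_force: [-4.6, -3.0, 6.1]
finger_gap: 21.1
grip_force: 60.9
```

```bash
python3 s.py
```

```text
11.425 [416.11 264.53  60.12] [180.     0.01 179.04] [-4.62 -2.99  6.06] [-0.37  0.58  0.03] 21.11455594424473
```

Call:
apply_moves:
  targets:
    - [-2,0,0.3,0,0,0,1]
    - [-3,0,0,0,0,0,1]
    - [-4,0,0,0,0,0,1]
    - [-4,0,0,0,0,0,1]
    - [-4,0,0,0,0,0,1]
    - [-4,0,0,0,0,0,1]
    - [-4,0,0,0,0,0,1]
    - [-4,0,0,0,0,0,1]

```text
time: 12.42
tool_pos: [444.9, 264.5, 59.9]
tcp_rot: [180.0, -0.0, 179.0]
ft_force: [-5.9, 0.5, 6.9]
finger_gap: 21.4
grip_force: 61.1
```

```bash
python3 s.py
```

```text
12.425 [444.93 264.53  59.88] [179.95  -0.02 179.05] [-5.9   0.47  6.95] [0.01 0.93 0.02] 21.363870158956125
```

Call:
apply_moves:
  targets:
    - [-4,0,0,0,0,0,1]
    - [-4,0,0,0,0,0,1]
    - [-4,0,0,0,0,0,1]
    - [-4,0,0,0,0,0,1]
    - [-4,0,0,0,0,0,1]
    - [-4,0,0,0,0,0,1]
    - [-4,0,0,0,0,0,1]
    - [-4,0,0,0,0,0,1]
    - [-4,0,0,0,0,0,1]
    - [-4,0,0,0,0,0,1]
    - [-4,0,0,0,0,0,1]
    - [-4,0,0,0,0,0,1]

```text
time: 13.92
tool_pos: [492.9, 263.7, 59.9]
tcp_rot: [180.0, -0.0, 179.0]
ft_force: [-6.0, 0.3, 6.9]
finger_gap: 21.0
grip_force: 61.1
```

```bash
python3 s.py
```

```text
13.925 [492.87 263.73  59.85] [179.96  -0.03 179.05] [-6.04  0.29  6.94] [-0.02  0.97  0.04] 21.035741670324267
```

Call:
apply_moves:
  targets:
    - [-4,0,0,0,0,0,1]
    - [-4,0,0,0,0,0,1]
    - [-4,0,0,0,0,0,1]
    - [-4,0,0,0,0,0,1]
    - [-4,0,0,0,0,0,1]
    - [-4,0,0,0,0,0,1]
    - [-4,0,0,0,0,0,1]
    - [-4,0,0,0,0,0,1]
    - [-4,0,0,0,0,0,1]
    - [-4,0,0,0,0,0,1]
    - [-4,0,0,0,0,0,1]
    - [-4,0,0,0,0,0,1]
    - [-4,0,0,0,0,0,1]
    - [-4,0,0,0,0,0,1]
    - [-4,0,0,0,0,0,1]
    - [-4,0,0,0,0,0,1]
    - [-3,0,0,0,0,0,1]
    - [0,0,0,0,0,0,1]

```text
time: 16.18
tool_pos: [560.3, 262.6, 60.0]
tcp_rot: [180.0, 0.0, 179.0]
ft_force: [-4.8, -0.6, 6.8]
finger_gap: 20.9
grip_force: 61.1
```

```bash
python3 s.py
```

```text
16.175 [560.26 262.61  60.04] [179.95   0.02 179.04] [-4.78 -0.65  6.79] [-0.11  0.79 -0.03] 20.893821064735395
```

Call:
apply_moves:
  targets:
    - [0,0,-3,0,0,0,1]
    - [0,0,-6,0,0,0,1]
    - [0,0,-15,0,0,0,1]
    - [0,0,-25,0,0,0,1]
    - [0,0,-21,0,0,0,1]
    - [5,-20,0,0,0,0,1]
    - [9,-40,0,0,0,0,1]
    - [10,-42,0,0,0,0,1]
    - [10,-42,0,0,0,0,1]
    - [10,-42,0,0,0,0,1]
    - [9,-42,0,0,0,0,1]
    - [5,-24,0,0,0,0,1]
    - [3,-10,0,0,0,0,1]
    - [0,0,20,0,0,0,1]
    - [0,0,35,0,0,0,1]
    - [0,0,25,0,0,0,1]
    - [0,0,10,0,0,0,1]
    - [0,0,4,0,0,0,1]
    - [0,0,0,0,0,0,1]

```text
time: 18.55
tool_pos: [495.3, 1.2, 36.3]
tcp_rot: [-180.0, 0.1, 179.1]
ft_force: [-0.1, -0.4, -2.9]
finger_gap: 20.8
grip_force: 59.7
```

```bash
python3 s.py
```

```text
18.55 [495.32   1.23  36.33] [-180.      0.07  179.05] [-0.06 -0.36 -2.94] [-0.01  0.01  0.02] 20.799703692266664
```

Call:
apply_moves:
  targets:
    - [0,0,3,0,0,0,1]
    - [0,0,2,0,0,0,1]
    - [0,0,1.5,0,0,0,1]
    - [0,0,0.7,0,0,0,1]
    - [0,0,0.6,0,0,0,1]
    - [0,0,0.6,0,0,0,1]
    - [0,0,0,0,0,0,1]

```text
time: 19.42
tool_pos: [494.6, 1.1, 27.7]
tcp_rot: [-180.0, -0.0, 179.0]
ft_force: [-4.8, 1.3, 5.3]
finger_gap: 21.1
grip_force: 61.0
```

```bash
python3 s.py
```

```text
19.425 [494.62   1.1   27.71] [-180.     -0.01  179.04] [-4.81  1.28  5.32] [ 0.05  0.71 -0.04] 21.10703510235198
```

Call:
apply_moves:
  targets:
    - [0,0,-0.4,0,0,0,1]
    - [0,0,0,0,0,0,0.65]
    - [0,0,0,0,0,0,0.5]
    - [0,0,0,0,0,0,0.3]
    - [0,0,0,0,0,0,0.1]
    - [0,0,0,0,0,0,0]
    - [0,0,0,0,0,0,0]
    - [0,0,0,0,0,0,0]
    - [0,0,-5,0,0,0,0]
    - [0,0,-15,0,0,0,0]
    - [0,0,-30,0,0,0,0]
    - [0,0,-40,0,0,0,0]
    - [0,0,-40,0,0,0,0]
    - [0,0,-40,0,0,0,0]
    - [0,0,-30,0,0,0,0]
    - [0,0,0,0,0,0,0]

```text
time: 21.42
tool_pos: [496.5, 0.9, 232.1]
tcp_rot: [-180.0, 0.4, 179.0]
ft_force: [0.1, -0.5, -0.3]
finger_gap: 85.6
grip_force: 0.0
```

```bash
python3 s.py; python3 - <<'E'
from h import *
cv2.imwrite('pics/w5.png',np.vstack([optics.snapshot('wrist')[:300,:,::-1],optics.snapshot('top')[80:270,:,::-1]]))
E
```

```text
21.425 [496.55   0.94 232.09] [-179.97    0.41  179.04] [ 0.1  -0.55 -0.26] [-0.04 -0.03  0.02] 85.63558008574915
```

View pics/w5.png

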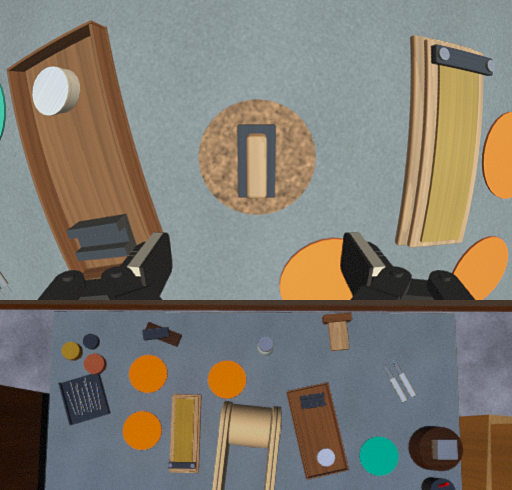

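The block stands rib up in the middle of the cork pad, with its centre at (257,160) and the pad's at (257,157). The tin and V-block are still in the bin, nothing else has moved, and the gripper is clear.

```bash
python3 -c "
from bench import r
print(r.hand_in())"
```

```text
the job is handed in; nothing more can be done
None
```

The lapping block was stroked once along the strip from close to the clamp bar to the free end at about 10 N total on the bed (hand force plus the block's weight), then set rib up in the middle of the cork pad with nothing else moved, and the job was handed in at about 21.5 s.

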